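Pulse the magnetic stirrer

TASK

Start the magnetic stirrer under the small beaker by pressing with the fingertips only (closed fingers serve best): first push the raised red end of the power rocker down until it is on, then push the blue speed key all the way in (it stays in), then press the green pulse button fully down and keep it held: finish while still holding it down. Work in that order, leave the yellow and white keys out, and do not move or lift the beaker, bottle, flask or marker.

Things in the scene. Friction and masses are not known exactly. Their poses are not given: they have to be found in the camera images.
- stirrer: low white box fixed to the worktop, 220 mm deep (x, away from the operator), 300 mm wide (y, to the left); flat deck 60 mm above the origin (centre of underside). Controls in a row at x = -62 mm: power rocker (y = +115 mm), three speed keys (y = +50, -5, -60), green pulse button (y = -118). Behind them the round white stirring plate, radius 58 mm, 6 mm high, centre at x = +40 mm
- rocker_raised_end (a point): spot to press on the power rocker: on its red face (white dot), 15 mm outward (+y of the stirrer) of the pivot; turns with it. Rocker 48 mm long (along y), 22 mm wide, a shallow V of two 24 mm faces. Off: black face (-y) level, 8 mm above the deck, red face sloping up 0.4 rad to 17 mm above the deck at its end. On: red face level, 8 mm above the deck
- rocker (a joint): angle of the power rocker, rad: 0 off (red end up), 0.4 fully on (red end down). It turns about the stirrer's x axis; pressing the red end down increases it. Friction about 0.05 N m (3 to 4 N at the spot); it stays where it is left
- key_blue_top (a point): centre of the top face of the blue speed key: a 21 mm square blue cap standing 12 mm above the deck of the stirrer in a black 28 mm bezel (bezel 3 mm high). z points up. The three speed keys stand in a row in varying order, neighbours 55 mm apart centre to centre
- key_blue (a joint): how far the blue speed key is pressed in, m: 0 is out, 0.006 fully in. It slides straight down against a constant friction of about 3 N (no spring) and stays wherever it is left
- key_yellow_top (a point): centre of the top face of the yellow speed key: a 21 mm square yellow cap standing 12 mm above the deck of the stirrer in a black 28 mm bezel (bezel 3 mm high). z points up. The three speed keys stand in a row in varying order, neighbours 55 mm apart centre to centre
- key_yellow (a joint): how far the yellow speed key is pressed in, m: 0 is out, 0.006 fully in. It slides straight down against a constant friction of about 3 N (no spring) and stays wherever it is left
- key_white_top (a point): centre of the top face of the white speed key: a 21 mm square white cap standing 12 mm above the deck of the stirrer in a black 28 mm bezel (bezel 3 mm high). z points up. The three speed keys stand in a row in varying order, neighbours 55 mm apart centre to centre
- key_white (a joint): how far the white speed key is pressed in, m: 0 is out, 0.006 fully in. It slides straight down against a constant friction of about 3 N (no spring) and stays wherever it is left
- pulse_top (a point): centre of the top face of the round green pulse button, 29 mm in diameter, 14 mm above the deck, in a pale metal ring of 38 mm diameter and 4 mm height. z points up
- pulse (a joint): how far the green pulse button is pressed, m: 0 is out, 0.007 fully down. A spring pushes it back with about 1.7 N at the start and 4.7 N fully down; it springs back when let go
- bezel_green: pale metal ring and green pulse button; origin on the deck under the button's centre, z up
- small_beaker: small glass beaker, 44 mm across and 63 mm tall, loose, standing on the stirring plate; origin at the centre of its underside
- blue_bottle: glass bottle with a blue cap, 48 mm across and 98 mm tall, loose, standing on the worktop to the right of the stirrer; origin at the centre of its underside
- flask: small conical glass flask, 54 mm across and 88 mm tall, loose, standing on the worktop to the left of the stirrer; origin at the centre of its underside
- black_marker: black marker pen lying on the worktop between the robot and the stirrer, 136 mm long (its y) and 20 mm high, loose; origin at the centre of its underside

How it is judged:
By the outcome, as a careful person would: the job done as asked, in the order asked, and still so for the second after the job is handed in, while the arm keeps its last pose, push and grip.
It also fails if it takes over 38 s, if anything falls off the work surface, if the arm or the gripper's body presses on something with over 40 N, if the wrist force passes 120 N, or if a joint passes its speed limit or range.

ROBOT

A 7-joint arm with a two-finger parallel gripper is mounted at the origin on a cart in front of the work surface, level with it; the furniture and walls round the work are solid. World frame = base frame: x ahead of the robot, y to its left, z up, the work surface at z = 0. Lengths are in mm, angles in rad, forces in N, time in s.
With the tool pointing down it reaches from about 350 to 900 mm from the base axis. Payload 7.2 kg.
Tool frame: the origin (TCP) lies between the finger pads; the fingertips stand ahead of it and the grasp point (between the pads) lies 3 mm ahead of it (finger_overhang is the z of the fingertips in the tool frame, in mm); z points along the fingers, y is the direction in which the jaws open and shut (so a half turn about z gives the same grasp; the last joint's range is limited). The gripper opens to 88 mm and grips with 3 to 60 N. Pads are 20 mm wide; open, the fingers measure 115 mm over their backs; the gripper's body (75 mm by 178 mm) begins 61 mm behind the grasp point.
Start: joints at [-0.068, 0.411, -0.013, 1.596, 0.006, 1.134, -0.082], TCP at [625.003, -0.011, 244.653] pointing down, gripper open.
Joint ranges: [-2.95, 2.95], [-0.29, 1.99], [-1.47, 1.44], [0.14, 2.54], [-1.03, 4.17], [0.13, 1.85], [-2.86, 2.86]. Speed limits (rad/s): [2.39, 2.39, 3.01, 3.01, 3.14, 3.14, 3.14].

INTERFACE

Orientations are given as [roll, pitch, yaw] about the fixed x, y, z axes, in that order (R = Rz(yaw) Ry(pitch) Rx(roll)).
In Python, from cell import * gives the robot as it stands.
- The arm moves only by the tool arm_command, never from a script. Its argument "moves" is one flat list of numbers, 5 for each row, row after row: the shift along the tool's x, y, z in mm, then the turn about the tool's z in degrees, then the finger opening in mm, from 0 to 87.8. A call has 1 to 20 rows; each row is the pose to reach, as a shift and turn from the pose measured when the call began, along the tool's axes at that moment; what a row does not reach only later rows make up. A row lasts 1/8 s, in which the tool goes at most 62.5 mm and 10.7 degrees, less where a joint would pass 70% of its speed; a pose out of reach is approached as far as the arm can. A call with a gripper value outside its range is refused whole. The fingers move at their own pace and stop on an object; the grip force is fixed at half the most. Time passes only in rows, so rows that repeat a pose let the fingers close. It gives the time, the measured TCP pose, the force and the opening at its end, in the units of the state.
- get_obs(): the state, without advancing time (a new reading comes with each control period).
- grab_frame(name): name is "scene" or "side" or "wrist"; returns the picture (384x512x3 uint8, blue, green, red); there is no depth.
- get_calibration(name): a dict with "mtx" (3x3 intrinsics, pixels), "R" (3x3) and "t" (3): a world point X has camera coordinates R X + t. Camera axes: x right, y down, z forward; pixel columns grow to the right and rows downward; lengths in mm; the calibration is good to about 2 mm. A picture is of the moment at which its call begins: read the wrist's pose just before it. get_calibration takes no time and is no camera call; for the wrist camera it gives the pose at the moment of the call.
- job_done(): hands the job in, once; it reports no verdict.
Trained networks look in the newest picture that a camera, given by its name, has taken for a name from the list of things; names that differ only in an ending like _2 or _b are one class to them, and where a whole thing is asked for, a point or a joint stands for the part that bears it (a point fixed in the world has none). Each returns a list of dicts, best first, with "p" (0 to 1); they miss things now and then, are a little off and sometimes report something else, mostly with a low value. They report only what shows in the picture. A call takes as long as a camera call.
- recognise(camera, target): "uv" ([column, row] in pixels, amid what is visible of it).
The state is a dict: "t": time; "q": joint angles; "qvel": joint speeds; "joint_torque": joint torques, N m; "tool_pos": TCP position; "orientation": TCP orientation; "contact_force": force on the tool from outside, world axes, zero at the start; "ft_torque": the same for the moment, N m; "finger_gap": finger opening in mm.
Only numpy, scipy, OpenCV 4.12 (cv2) and the standard library are available. Lean on these libraries where they do the work, as an engineer would, in place of code of your own. Each camera call takes 0.05 s, during which the arm holds its last target. There are 200 camera calls.

## Working session

There is one attempt and no reset: what is moved stays moved. The work goes in short steps, Python scripts to look and compute and a tool call to move; the robot and the scene stay as the last step left them, time stands still between calls to the robot, and variables do not carry over. Pictures are saved under pics/ and viewed, about 8 in all and at most 12, crops included, and the job is handed in when it is done.

Besides the shell and the picture viewer there is one more tool, called after "Request:" by a JSON object that holds its "op" and its "data", one argument or row to a line. arm_command: Moves the arm, as the interface text tells. Its arguments: {"type":"object","properties":{"moves":{"type":"array","items":{"type":"number"}}},"required":["moves"]}

```bash
mkdir -p pics; cat > h.py <<'E'
from cell import *
import numpy as np, cv2
def ray(cam,uv,z):
    c=get_calibration(cam);K,R,t=map(np.array,(c["mtx"],c["R"],c["t"]))
    d=R.T@np.linalg.solve(K,[uv[0],uv[1],1.]);o=-R.T@t.reshape(3)
    return o+d*(z-o[2])/d[2]
def proj(cam,X):
    c=get_calibration(cam);K,R,t=map(np.array,(c["mtx"],c["R"],c["t"]))
    p=K@(R@np.array(X)+t.reshape(3));return p[:2]/p[2]
E
python3 - <<'E'
from h import *
o=get_obs();print(o["tool_pos"],o["orientation"],o["finger_gap"],o["contact_force"])
try: print(finger_overhang)
except Exception as e: print(e)
Z={"rocker_raised_end":74,"key_blue_top":72,"key_yellow_top":72,"key_white_top":72,"pulse_top":74,"black_marker":10,"blue_bottle":50,"flask":40,"small_beaker":95}
ims=[]
for c in ["scene","side","wrist"]:
    im=grab_frame(c);
    for n,z in Z.items():
        r=recognise(c,n)
        if r:
            b=r[0];print(c,n,np.round(b["uv"]),round(b["p"],2),np.round(ray(c,b["uv"],z)))
    cv2.imwrite(f"pics/{c}0.png",im)
E
```

```text
[ 6.24527822e+02 -4.77431055e-02  2.43811452e+02] [-3.13997189e+00  1.56080690e-04  1.57085061e+00] 87.85588991073024 [ 0.03006863 -1.0001074   0.87108871]
22.0
scene rocker_raised_end [252. 195.] 0.51 [490.  45.  74.]
scene key_blue_top [283. 215.] 0.63 [469. -62.  72.]
scene key_yellow_top [359. 259.] 0.19 [ 436. -272.   72.]
scene key_white_top [302. 227.] 0.61 [ 457. -119.   72.]
scene black_marker [264. 265.] 0.75 [354. -78.  10.]
scene blue_bottle [357. 261.] 0.62 [ 449. -265.   50.]
scene flask [259. 173.] 0.74 [616. 108.  40.]
scene small_beaker [308. 184.] 0.6 [585. -67.  95.]
side rocker_raised_end [247. 193.] 0.47 [507.  53.  74.]
side key_blue_top [249. 218.] 0.41 [476. -57.  72.]
side key_yellow_top [245. 195.] 0.57 [501.  48.  72.]
side key_white_top [248. 233.] 0.57 [ 455. -113.   72.]
side pulse_top [248. 251.] 0.57 [ 435. -176.   74.]
side black_marker [202. 257.] 0.86 [372. -73.  10.]
side blue_bottle [275. 296.] 0.62 [ 446. -275.   50.]
side flask [282. 182.] 0.71 [637. 160.  40.]
side small_beaker [302. 202.] 0.78 [587. -66.  95.]
wrist rocker_raised_end [128. 114.] 0.86 [506.  59.  74.]
wrist key_blue_top [108. 224.] 0.65 [471. -53.  72.]
wrist key_yellow_top [117. 180.] 0.79 [486.  -6.  72.]
wrist key_white_top [102. 269.] 0.66 [ 457. -107.   72.]
wrist pulse_top [115. 180.] 0.5 [485.  -5.  74.]
wrist black_marker [ 45. 211.] 0.79 [365. -63.  10.]
wrist flask [249.  62.] 0.56 [618. 107.  40.]
wrist small_beaker [215. 254.] 0.83 [585. -76.  95.]
```

```bash
python3 -c "
import cv2
a=cv2.imread('pics/wrist0.png');cv2.imwrite('pics/w.png',cv2.resize(a,None,fx=1.5,fy=1.5))
a=cv2.imread('pics/scene0.png')[140:320,190:420];b=cv2.imread('pics/side0.png')[140:320,160:390]
import numpy as np
cv2.imwrite('pics/s.png',cv2.resize(np.hstack([a,b]),(797,312),interpolation=2))"
```

```text
(no output)
```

View pics/w.png

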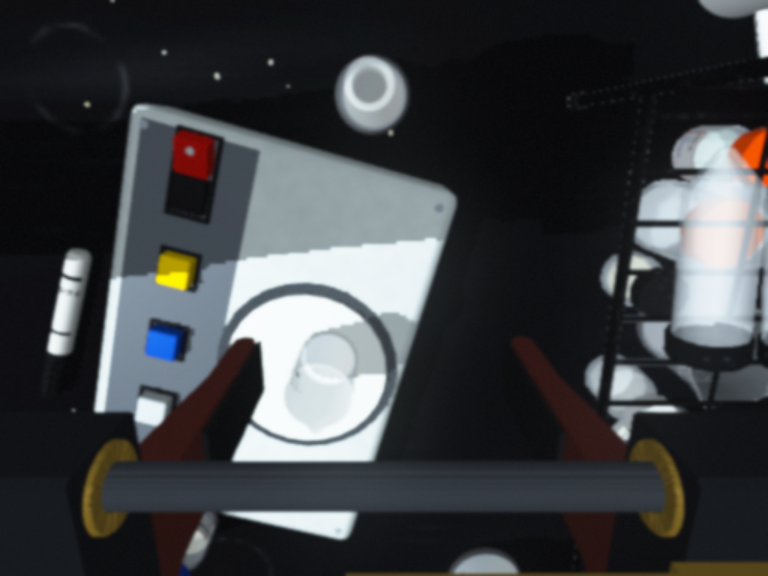

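View pics/s.png

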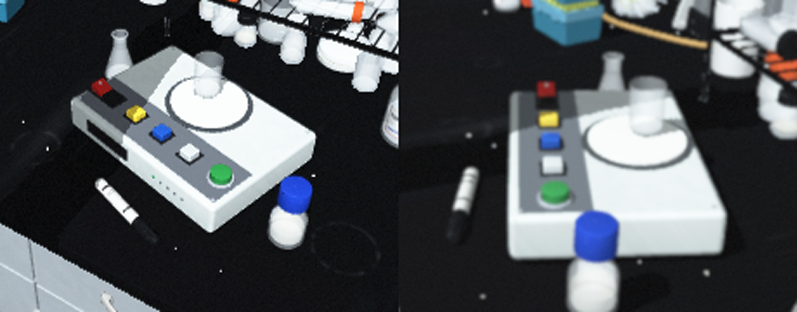

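Wrist view: red rocker dot is near (127,100), yellow cap (118,180), blue (109,226) and white (102,271). So the order from the left is rocker, yellow, blue, white, green, and the stirrer is yawed about -0.28 rad. The green button shows in scene and side but is hidden in wrist. Next I fit the stirrer pose to the colour blobs from all cameras.

```bash
cat > fit.py <<'E'
from h import *
from scipy.optimize import least_squares
def W(p,X):
    c,s=np.cos(p[2]),np.sin(p[2]);X=np.atleast_2d(X)
    return np.c_[p[0]+c*X[:,0]-s*X[:,1],p[1]+s*X[:,0]+c*X[:,1],X[:,2]]
def box(y,h,z0,z1): return [[-62+a,y+b,z] for a in(-h,h) for b in(-h,h) for z in(z0,z1)]
th=np.linspace(0,6.28,24)
S={"yellow":box(50,10.5,63,72),"blue":box(-5,10.5,63,72),
   "green":[[-62+14.5*np.cos(a),-118+14.5*np.sin(a),z] for a in th for z in(64,74)]}
H={"yellow":(22,35),"blue":(100,125),"green":(50,85)}
def cen(cam,p,n):
    h=cv2.convexHull(np.array([proj(cam,x) for x in W(p,S[n])],np.float32));m=cv2.moments(h)
    return np.array([m["m10"]/m["m00"],m["m01"]/m["m00"]])
def blob(im,n,guess):
    hsv=cv2.cvtColor(im,cv2.COLOR_BGR2HSV);lo,hi=H[n]
    m=cv2.inRange(hsv,(lo,110,50),(hi,255,255));k,_,st,c=cv2.connectedComponentsWithStats(m)
    b=[(np.hypot(*(c[i]-guess)),i) for i in range(1,k) if st[i,4]>25]
    if not b or min(b)[0]>20: return None
    i=min(b)[1];return c[i],st[i,4]
E
python3 - <<'E'
from fit import *
yaw=-.28;c,s=np.cos(yaw),np.sin(yaw)
p=np.array([471,-53,yaw]);p[:2]-= [c*-62-s*-5,s*-62+c*-5]
obs=[]
for cam in["scene","side","wrist"]:
    im=cv2.imread(f"pics/{cam}0.png")
    for n in S:
        b=blob(im,n,cen(cam,p,n))
        if b and not(cam=="wrist" and n=="green"): obs.append((cam,n,b[0],b[1]))
f=lambda p,cs:np.concatenate([cen(a,p,n)-u for a,n,u,_ in obs if a in cs])
for cs in (["scene"],["side"],["wrist"],["scene","side","wrist"]):
    r=least_squares(f,p,args=(cs,),x_scale=[10,10,.1],diff_step=1e-4);print(cs,np.round(r.x,3),np.round(r.fun,1))
q=r.x;print([(o[0],o[1],o[3]) for o in obs])
for n,X in dict(rocker=[-62,115+15,60+13.8],rocker17=[-62,132,60],blue=[-62,-5,72],pulse=[-62,-118,74],white=[-62,-60,72]).items():
    w=W(q,X)[0];print(n,np.round(w,1),*[np.round(proj(k,w)) for k in("scene","side","wrist")])
E
```

```text
['scene'] [ 5.30979e+02 -7.12870e+01 -2.69000e-01] [-0.  -0.  -0.1 -0.2  0.1  0.2]Traceback (most recent call last):
  File "<stdin>", line 12, in <module>
    return func(*args, **kwargs)
    result = trf(vector_fun.fun, vector_fun.jac, x0, f0, J0, lb, ub, ftol, xtol,
                 gtol, max_nfev, x_scale, loss_function, tr_solver,
                 tr_options.copy(), verbose, callback=callback_wrapped)
    return trf_no_bounds(
        fun, jac, x0, f0, J0, ftol, xtol, gtol, max_nfev, x_scale,
        loss_function, tr_solver, tr_options, verbose, callback=callback)
    J = jac(x)
    self._update_jac()
    ~~~~~~~~~~~~~~~~^^
    self.J = self.jac_wrapped(xp_copy(self.x), f0=self.f)
             ~~~~~~~~~~~~~~~~^^^^^^^^^^^^^^^^^^^^^^^^^^^^
    J, dct = approx_derivative(
             ~~~~~~~~~~~~~~~~~^
        self.fun,
        ^^^^^^^^^
    ...<2 lines>...
        **self.finite_diff_options,
        ^^^^^^^^^^^^^^^^^^^^^^^^^^^
    )
    ^
    J, _nfev = _dense_difference(fun_wrapped, x0, f0, h,
               ~~~~~~~~~~~~~~~~~^^^^^^^^^^^^^^^^^^^^^^^^
                            
[... 190 characters left out ...]
                                 ^^^^^^^
    f = np.atleast_1d(self.fun(x, *self.args, **self.kwargs))
                      ~~~~~~~~^^^^^^^^^^^^^^^^^^^^^^^^^^^^^^
    return np.atleast_1d(self.fun(x))
                         ~~~~~~~~^^^
    return self.f(x, *self.args, **self.kwargs)
           ~~~~~~^^^^^^^^^^^^^^^^^^^^^^^^^^^^^^
  File "<stdin>", line 10, in <lambda>
  File "fit.py", line 12, in cen
    h=cv2.convexHull(np.array([proj(cam,x) for x in W(p,S[n])],np.float32));m=cv2.moments(h)
                               ~~~~^^^^^^^
  File "h.py", line 8, in proj
    c=get_calibration(cam);K,R,t=map(np.array,(c["mtx"],c["R"],c["t"]))
ValueError: time passes only in moves, steps and waits
```

```bash
python3 - <<'E'
s=open('h.py').read()
s=s.replace("def ray","import functools\n@functools.cache\ndef cal(cam): return get_calibration(cam)\ndef ray",1).replace("c=get_calibration(cam);","c=cal(cam);")
open('h.py','w').write(s)
E
python3 - <<'E'
from fit import *
yaw=-.27
p=np.array([531,-71,yaw])
obs=[]
for cam in["scene","side","wrist"]:
    im=cv2.imread(f"pics/{cam}0.png")
    for n in S:
        b=blob(im,n,cen(cam,p,n))
        if b and not(cam=="wrist" and n=="green"): obs.append((cam,n,b[0],b[1]))
f=lambda p,cs:np.concatenate([cen(a,p,n)-u for a,n,u,_ in obs if a in cs])
for cs in (["scene"],["side"],["wrist"],["scene","side","wrist"]):
    r=least_squares(f,p,args=(cs,),x_scale=[10,10,.1],diff_step=1e-4);print(cs,np.round(r.x,3),np.round(r.fun,1))
q=r.x;print([(o[0],o[1],o[3]) for o in obs])
for n,X in dict(rocker=[-62,115+15,60+13.8],rocker17=[-62,132,60],blue=[-62,-5,72],pulse=[-62,-118,74],white=[-62,-60,72]).items():
    w=W(q,X)[0];print(n,np.round(w,1),*[np.round(proj(k,w)) for k in("scene","side","wrist")])
o=get_obs();print(o["t"],o["tool_pos"])
E
```

```text
['scene'] [ 5.30978e+02 -7.12840e+01 -2.69000e-01] [-0.  -0.  -0.1 -0.2  0.1  0.2]
['side'] [ 5.32352e+02 -7.05990e+01 -2.76000e-01] [-0.  -0.1  0.  -0.2 -0.   0.2]
['wrist'] [ 5.30766e+02 -7.17470e+01 -2.75000e-01] [-0.   0.1  0.  -0.1]
['scene', 'side', 'wrist'] [ 5.3122e+02 -7.1383e+01 -2.7000e-01] [ 0.  -0.1 -0.  -0.2  0.1  0.1 -0.5  0.2 -0.4  0.1 -0.1  0.7  0.1 -0.1
  0.4 -0.2]
[('scene', 'yellow', np.int32(81)), ('scene', 'blue', np.int32(86)), ('scene', 'green', np.int32(125)), ('side', 'yellow', np.int32(100)), ('side', 'blue', np.int32(110)), ('side', 'green', np.int32(155)), ('wrist', 'yellow', np.int32(575)), ('wrist', 'blue', np.int32(533))]
rocker [506.2  70.4  73.8] [248. 188.] [244. 190.] [127. 101.]
rocker17 [506.7  72.4  60. ] [247. 192.] [244. 195.] [133.  99.]
blue [470.1 -59.7  72. ] [283. 215.] [247. 219.] [108. 230.]
pulse [ 440.  -168.6   74. ] [317. 239.] [250. 249.] [ 93. 318.]
white [ 455.5 -112.7   72. ] [299. 226.] [248. 233.] [101. 274.]
1.5 [ 6.25009249e+02 -6.88615622e-03  2.44656776e+02]
```

Request:
{"op": "arm_command", "data": {
  "moves": [20,-35,15,5,0,40,-70,40,10,0,60,-105,75,15.5,0,72,-118.5,110,15.5,0,72,-118.5,120,15.5,0,72,-118.5,120,15.5,0,72,-118.5,120,15.5,0]
}}

```text
t: 2.38
tool_pos: [508.1, 71.4, 125.8]
orientation: [3.14, -0.001, 1.299]
contact_force: [-0.7, -0.1, -0.4]
finger_gap: 21.2
```

```bash
python3 - <<'E'
from h import *
o=get_obs();print(o["t"],o["tool_pos"],o["orientation"],o["finger_gap"],o["contact_force"],o["qvel"])
im=grab_frame("wrist");a=grab_frame("scene")[150:280,200:370];b=grab_frame("side")[150:280,180:350]
cv2.imwrite("pics/m1.png",np.vstack([cv2.resize(np.hstack([a,b]),(780,298),interpolation=2),cv2.resize(im,(780,585))[:300]]))
E
```

```text
2.375 [508.118647    71.37945967 125.78502271] [ 3.13953690e+00 -7.46365198e-04  1.29906195e+00] 21.158013148693183 [-0.69043808 -0.09498165 -0.38587849] [ 0.00113554 -0.0042174  -0.00330952  0.00354478 -0.00040068 -0.00223957
 -0.0037854 ]
```

View pics/m1.png

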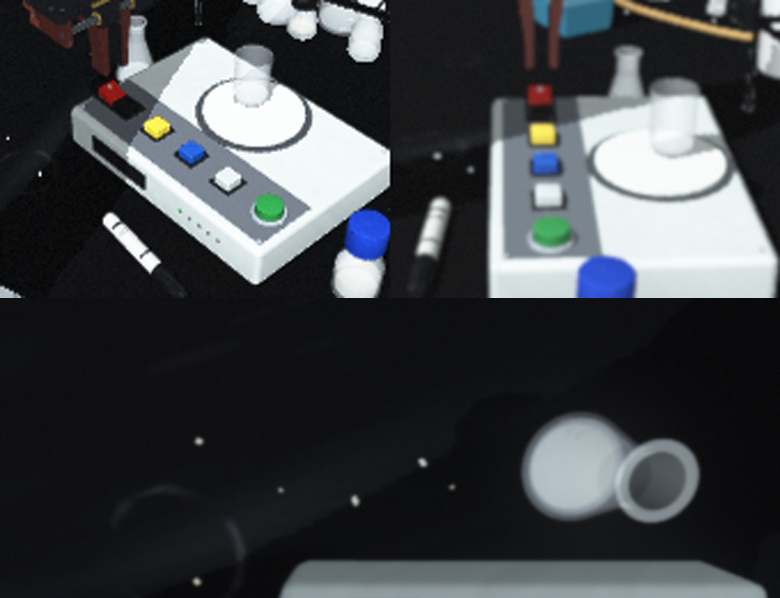

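The fingertips sit over the rocker and are still closing (gap 21 mm). I'll let them close and then press down.

Request:
{"op": "arm_command", "data": {
  "moves": [0,-1.5,0,0,0,0,-1.5,5,0,0,0,-1.5,12,0,0,0,-1.5,18,0,0,0,-1.5,24,0,0,0,-1.5,29,0,0,0,-1.5,33,0,0,0,-1.5,35,0,0,0,-1.5,35,0,0]
}}

```text
t: 3.65
tool_pos: [506.1, 71.8, 90.5]
orientation: [3.14, -0.0, 1.299]
contact_force: [1.3, -0.1, 0.9]
finger_gap: 0.3
```

Request:
{"op": "arm_command", "data": {
  "moves": [0,0,1.5,0,0,0,0,3,0,0,0,0,3,0,0]
}}

```text
t: 4.03
tool_pos: [506.2, 71.8, 89.9]
orientation: [3.139, -0.001, 1.299]
contact_force: [-9.1, 0.3, 30.1]
finger_gap: 0.5
```

The rocker stopped hard at fingertip height 67.9 mm (68 expected), with 30 N. Next is the blue key.

Request:
{"op": "arm_command", "data": {
  "moves": [0,0,-15,0,0,0,0,-30,0,0,-40,0.5,-32,0,0,-85,0.5,-32,0,0,-125,0.5,-32,0,0,-136.4,0.5,-28,0,0,-136.4,0.5,-20,0,0,-136.4,0.5,-20,0,0]
}}

```text
t: 5.03
tool_pos: [469.9, -58.3, 109.0]
orientation: [3.141, -0.001, 1.301]
contact_force: [0.9, 0.1, -0.6]
finger_gap: 0.6
```

```bash
python3 - <<'E'
from h import *
o=get_obs();print(o["t"],o["tool_pos"],o["orientation"],o["finger_gap"],o["contact_force"])
a=grab_frame("scene")[150:280,200:370];b=grab_frame("side")[150:280,180:350]
cv2.imwrite("pics/m2.png",cv2.resize(np.hstack([a,b]),(790,302),interpolation=2))
E
```

```text
5.025 [469.91971171 -58.30034324 108.99804844] [ 3.14079495e+00 -1.04199108e-03  1.30075455e+00] 0.5569744439908166 [ 0.86900259  0.11190979 -0.60184512]
```

View pics/m2.png

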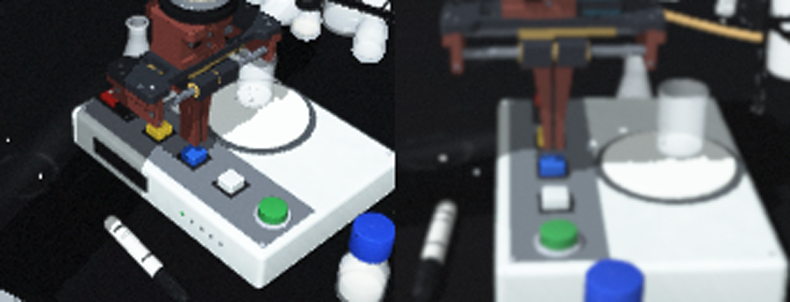

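The fingers are over the blue key, with yellow, white and the beaker clear and the red face down. Now I press blue.

Request:
{"op": "arm_command", "data": {
  "moves": [-1.4,0,6,0,0,-1.4,0,12,0,0,-1.4,0,16,0,0,-1.4,0,19,0,0,-1.4,0,21,0,0,-1.4,0,22.5,0,0,-1.4,0,22.5,0,0]
}}

```text
t: 6.0
tool_pos: [469.8, -59.4, 88.2]
orientation: [3.14, -0.001, 1.301]
contact_force: [-7.1, 1.7, 19.0]
finger_gap: 0.1
```

Request:
{"op": "arm_command", "data": {
  "moves": [0,0,2,0,0,0,0,2.5,0,0]
}}

```text
t: 6.25
tool_pos: [469.9, -59.4, 88.0]
orientation: [3.14, -0.002, 1.301]
contact_force: [-11.8, 2.0, 38.5]
finger_gap: 0.8
```

Request:
{"op": "arm_command", "data": {
  "moves": [0,0,-12,0,0,0,0,-26,0,0,-35,0,-28,0,0,-75,0,-28,0,0,-105,0,-28,0,0,-113.2,0,-24,0,0,-113.2,0,-20,0,0,-113.2,0,-20,0,0]
}}

```text
t: 7.25
tool_pos: [439.8, -167.2, 107.3]
orientation: [3.141, -0.002, 1.303]
contact_force: [0.4, 0.6, -0.2]
finger_gap: 0.1
```

```bash
python3 - <<'E'
from h import *
o=get_obs();print(o["t"],o["tool_pos"],o["orientation"],o["finger_gap"],o["contact_force"])
a=grab_frame("scene")[150:280,200:370];b=grab_frame("side")[150:280,180:350]
cv2.imwrite("pics/m3.png",cv2.resize(np.hstack([a,b]),(790,302),interpolation=2))
E
```

```text
7.25 [ 439.79168571 -167.20773766  107.31112708] [ 3.14056148e+00 -2.33255459e-03  1.30255720e+00] 0.1100523512430749 [ 0.35925241  0.61394658 -0.1994656 ]
```

View pics/m3.png

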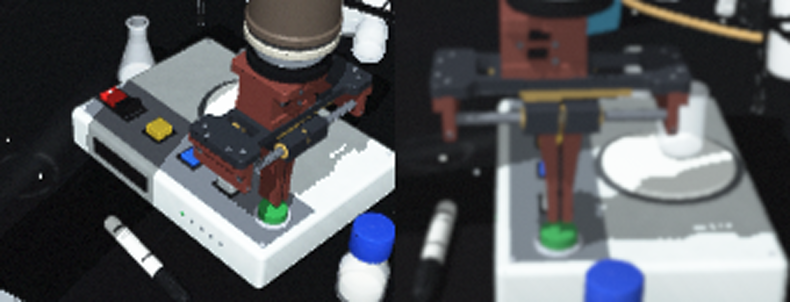

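Everything is aligned on green, with the rocker switched and blue in. Now I press and hold.

Request:
{"op": "arm_command", "data": {
  "moves": [-1.4,0,6,0,0,-1.4,0,11,0,0,-1.4,0,15,0,0,-1.4,0,18,0,0,-1.4,0,19.5,0,0,-1.4,0,20,0,0,-1.4,0,20,0,0]
}}

```text
t: 8.22
tool_pos: [439.8, -168.4, 89.1]
orientation: [3.14, -0.003, 1.303]
contact_force: [-6.4, 3.3, 22.5]
finger_gap: 0.7
```

```bash
python3 - <<'E'
from h import *
o=get_obs();print(o["t"],o["tool_pos"],o["finger_gap"],o["contact_force"])
a=grab_frame("scene")[150:280,200:370];b=grab_frame("side")[150:280,180:350]
cv2.imwrite("pics/m4.png",cv2.resize(np.hstack([a,b]),(790,302),interpolation=2))
print(get_obs()["contact_force"],get_obs()["tool_pos"])
E
```

```text
8.225 [ 439.77277104 -168.44676383   89.06448647] 0.7324495434987597 [-6.37980186  3.30097825 22.47026838]
[-5.89147622  4.08291403 22.58442498] [ 439.74095772 -168.43605906   89.05641851]
```

View pics/m4.png

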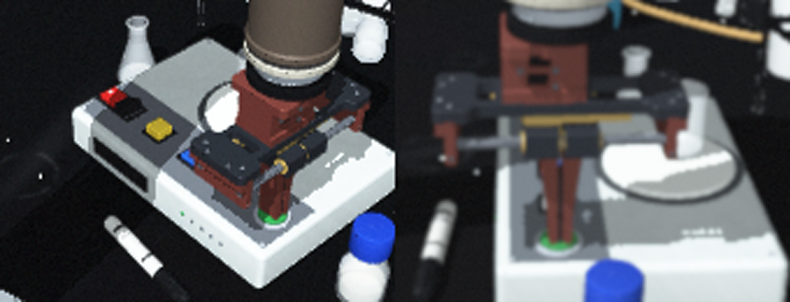

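The button is at its stop: fingertip at 67.1 mm (67 expected) and a steady 22 N against a 4.7 N spring. Handing in.

```bash
python3 -c "
from cell import *
print(job_done())"
```

```text
the job is handed in; nothing more can be done
None
```

The stirrer is started and handed in at about 8.3 s. With closed fingertips I pressed the power rocker on, then the blue key fully in, and I am still holding the green pulse button down.

| Control | Fingertip height at the stop | Expected | Force |
|---|---|---|---|
| Power rocker | 67.9 mm | 68 mm | 30 N |
| Blue key | 66.0 mm | 66 mm | 38 N |
| Green pulse button (held) | 67.1 mm | 67 mm | 22 N, steady, against a 4.7 N spring |

- **Pictures:** the later views show the red end of the rocker down, the blue key low and the yellow key still out. In the last one the flask, bottle and marker stand where they were, and what shows of the beaker does too.
- **White key:** it was mostly hidden behind the gripper in the last view. The fingertips passed about 20 mm above it.
- **Disagreement:** the recogniser at times gave wrong places for the rocker, the yellow key and the green button. I used a fit to the key colours instead, where the three cameras agreed to within about 2 mm.
- **Force:** the blue key's 38 N is close to the 40 N limit, but that limit is for the arm or gripper body and this was at the fingertips.

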